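# Open the recipe stand and put the clipboard on it

### The arm

A 7-joint arm with a two-finger parallel gripper is mounted at the origin on the work surface. World frame = base frame: x ahead of the robot, y to its left, z up, the work surface at z = 0. Lengths are in m, angles in rad, forces in N, time in s.
With the tool pointing down it reaches from about 0.4 to 0.85 m from the base axis. Payload 10.4 kg.
Tool frame: the origin (TCP) lies at the very end of the fingers, on their centre line; the grasp point (between the pads) lies 19 mm behind it; z points along the fingers, y is the line along which they close (so a half turn about z gives the same grasp; the last joint's range is limited). The gripper opens to 87 mm and grips with 3 to 60 N. Pads are 19 mm wide; open, the fingers measure 117 mm over their backs; the gripper's body (75 mm by 190 mm) begins 51 mm behind the grasp point.
Start: joints at [1.179, 0.332, -0.065, 1.46, 0.022, 1.35, -0.088], TCP at [0.225, -0.583, 0.223] pointing down, gripper open.
Joint ranges: [-2.6, 2.6], [-0.5, 2.12], [-1.47, 1.34], [0.16, 2.42], [-1.27, 4.41], [0.06, 2.06], [-2.6, 2.6]. Speed limits (rad/s): [2.22, 2.22, 2.79, 2.79, 3.14, 3.14, 3.14].

### API

Orientations are given as a rotation vector (axis times angle).
In Python, from workcell import readout, optics, ticket gives the robot as it stands.
- The arm moves only by the shell command python3 -m creep 'ROWS' [FORCE]. ROWS is JSON, a list of rows, each a list of 7 numbers: the shift along the tool's x, y, z in units of 40 mm (1.0 is 40 mm), then the turn, a rotation vector about the tool's x, y, z in rad, then the opening, from -1 (shut) to 1 (fully open). In form: [[tx, ty, tz, wx, wy, wz, hand], ...]. A call has exactly 10 rows; each row is the pose to reach, as a shift and turn from the pose commanded when the call began, along the tool's axes at that moment; what a row does not reach only later rows make up. A row lasts 1/12 s, in which the tool goes at most 41.7 mm and 7.16 degrees, less where a joint would pass 70% of its speed; a pose out of reach is approached as far as the arm can. A call with a gripper value outside its range is refused whole. The fingers move at their own pace and stop on an object; FORCE is the grip in N (left out, the last holds). Time passes only in rows, so rows that repeat a pose let the fingers close, or fill a call up. It gives the time, the measured TCP pose, the force, the opening and the grip force at its end, in the units of the state.
- readout.state(): the state, without advancing time (a new reading comes with each control period).
- optics.snapshot(name): name is "side" or "top" or "wrist"; returns a dict with "img" (480x640x3 uint8, blue, green, red), "fx", "fy", "cx", "cy" (pixels), "rvec" (rotation vector, rad) and "tvec" (3), from world to camera coordinates, as OpenCV has them. Camera axes: x right, y down, z forward; pixel columns grow to the right and rows downward; lengths in m; the calibration is good to about 2 mm. A picture is of the moment at which its call begins. There is no depth.
- ticket.job_done(): hands the job in; it is judged then, once.
The state is a dict: "time": time; "qpos": joint angles; "qvel": joint speeds; "joint_torque": joint torques, N m; "tcp_pos": TCP position; "tool_rot": TCP orientation; "ft_force": force on the tool from outside, world axes, zero at the start; "wrist_torque": the same for the moment, N m; "grip_width": finger opening in m; "finger_force": force on a finger pad.
Only numpy, scipy, OpenCV 4.12 (cv2) and the standard library are available. Lean on these libraries where they do the work, as an engineer would, in place of code of your own. Each camera call takes 0.05 s, during which the arm holds its last target. There are 200 camera calls.

### The job

Open the folded recipe stand: raise its wire back past the dead centre so that it snaps over and stays against its rear stop. Then take the clipboard out of the wooden dowel rack and stand it on the opened stand for the cook across the table: lower edge in the ledge behind the lip, centred, back leaning on the wire back, clip at the top and on the front. Lower it into the ledge before letting go, and leave the bowl, the jar and the white chopping board as they are.

Things in the scene. Friction and masses are not known exactly. Their poses are not given: they have to be found in the camera images.
- stand: Folding recipe stand: dark steel base plate, bright steel ledge and wire back; fast to the table on rubber feet (it cannot shift). Origin on the table top; x points to its front (the reader's side, away from the robot), y along its width, z up. Base plate: x from -100 to +35 mm, 165 mm wide, top at z = 10. Hinge lugs at y = -76 and +76, x = -45, up to z = 35
- stand_back (a joint): Angle of the wire back (rad): 0 = folded flat towards the stand's front (how it starts), 1.92 = open on its stop, leaning 20 degrees back from upright. Spring toggle: below about 1.1 rad it springs back shut, beyond that it snaps to the stop by itself. Lifting the bow bar takes about 3 N at first, less later
- stand_hinge (a point): Middle of the hinge line (along the stand's y), at x = -45, z = 26 mm in the stand's frame. The wire back is a flat frame of 8 mm steel rod: side rods at y = -58 and +58 up to a cross rod 80 mm from the hinge, then a narrower finger bow, rods at y = -40 and +40, closed by the bow bar 130 mm from the hinge
- stand_bow (a point): Middle of the bow bar: round steel rod 8 mm thick, 80 mm long, parallel to the hinge; pinched from above it can turn between the fingers. An open window 42 mm long and 72 mm wide lies between it and the cross rod. Folded: at x = 85, z = 26 mm in the stand's frame, ahead of the base plate with bare table below. Open: x = -89, z = 148
- stand_ledge (a point): Middle of the ledge's floor (stand frame x = -30, z = 20 mm), where the clipboard's lower edge belongs; axes as the stand's. The ledge is 90 mm wide (y -45 to +45): floor at z = 20 from x = -41 to -20, then a 3 mm upright lip, top at z = 38, on the front
- rack: Wooden plate rack that cannot shift: base 130 (x) by 150 (y) mm, 18 mm thick, with six pairs of upright dowels, 10 mm thick, tops 98 mm above the table, at x = -50, -30, ... +50 and y = -45 and +45; slots between them 10 mm wide. Origin: centre of its underside. The clipboard stands in the slot at x = +20, the chopping board in that at x = -40
- clipboard: Dark hardboard clipboard with a white sheet, standing in the rack: 130 mm wide (y), 190 mm tall (z), 6 mm thick (x -3 to +3), about 0.19 kg. Origin: middle of its lower edge; z to its top, x out of the front (paper and clip side). The steel clip covers the top 38 mm of the front over 76 mm of width and reaches x = +13, so the top is 16 mm thick
- clipboard_clip (a point): Good place to hold the clipboard: middle of the 16 mm thickness (x = +5), 172 mm above its lower edge; axes as the clipboard's
- chopping_board: Small white plastic chopping board, 125 mm wide, 115 mm tall, 8 mm thick, in the rack's slot nearest the robot's side; leave it. Origin: middle of its lower edge
- bowl: Small steel prep bowl, 136 mm across and 55 mm tall, on the table; leave it. Origin: centre of its underside
- jar: Glass jar with steel lid, 68 mm across and 95 mm tall, on the table; leave it. Origin: centre of its underside

How it is judged:
By the outcome, as a careful person would: the job done as asked, in the order asked, and still so for the second after the job is handed in, with the robot touching nothing.
It also fails if it takes over 72 s, if anything falls off the work surface, if the arm or the gripper's body presses on something with over 40 N, if the wrist force passes 120 N, or if a joint passes its speed limit or range.

## Working session

There is one attempt and no reset: what is moved stays moved. The work goes in short steps, Python scripts to look and compute and a shell command to move; the robot and the scene stay as the last step left them, time stands still between calls to the robot, and variables do not carry over. Pictures are saved under pics/ and viewed, at most 10 in all, crops included, and the job is handed in when it is done.

```bash
ls; mkdir -p pics
python3 - <<'E'
from workcell import readout, optics
import cv2,numpy as np
s=readout.state();print(s)
for n in("side","top"):
    d=optics.snapshot(n);cv2.imwrite(f"pics/{n}0.png",d["img"]);np.savez(f"pics/{n}0.npz",**d)
    R=cv2.Rodrigues(np.array(d["rvec"]))[0];print(n,d["fx"],-R.T@np.array(d["tvec"]).ravel(),R[2])
E
```

```text
pics
{'time': 0.0, 'qpos': array([ 1.17941483,  0.3328788 , -0.06470096,  1.46093154,  0.02160041,
        1.34990692, -0.08849367]), 'qvel': array([ 1.88691946e-03, -3.57575401e-04,  1.05329801e-03, -6.50881283e-04,
        6.44519034e-04,  7.02910319e-05,  9.04604549e-05]), 'joint_torque': array([ 1.05590480e-03, -6.23248959e+01,  2.54133926e-02, -3.89897346e+01,
       -6.12934283e-02,  3.97864287e-02,  1.22215311e-04]), 'tcp_pos': array([ 0.22515486, -0.58262091,  0.22175429]), 'tool_rot': array([-3.08696108e+00, -5.75791911e-01,  5.13331514e-04]), 'ft_force': array([ 0.44417776, -0.53545854,  0.43819655]), 'wrist_torque': array([-0.00167775, -0.00628058,  0.04141873]), 'finger_force': 0.0, 'grip_width': 0.08659451448195153}
side 445.4709742005932 [0.11239306 0.56263933 0.83807423] [ 0.48866791 -0.51126773 -0.7069717 ]
top 536.4321394563162 [0.51922024 0.09870823 1.08078947] [ 0.0798404  -0.03081666 -0.99633119]
```

View pics/top0.png

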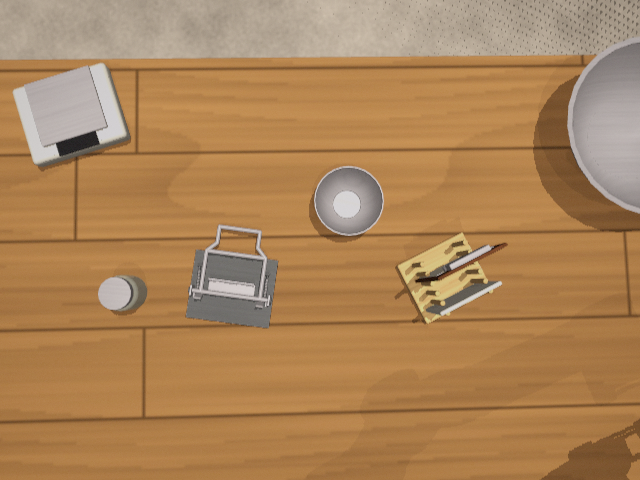

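View pics/side0.png

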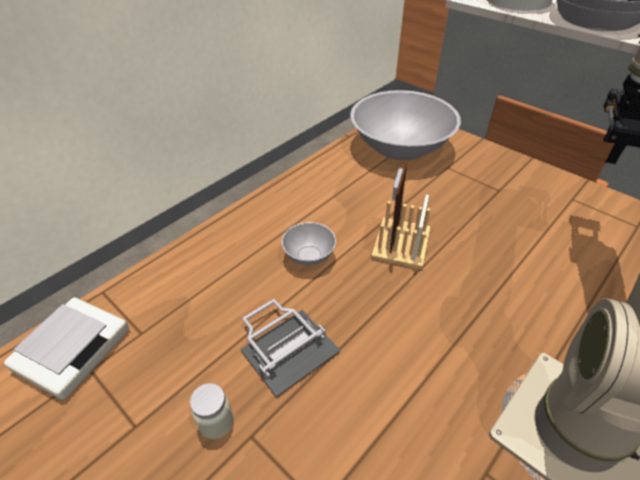

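Run:
```python
import cv2,numpy as np
t=cv2.imread("pics/top0.png");s=cv2.imread("pics/side0.png")
def crop(i,x,y,w,h,k):
    c=cv2.resize(i[y:y+h,x:x+w],None,fx=k,fy=k,interpolation=cv2.INTER_CUBIC)
    for a in range(0,w,10):
        cv2.line(c,(a*k,0),(a*k,4 if a%50 else 12),(0,0,255),1)
    for a in range(0,h,10): cv2.line(c,(0,a*k),(4 if a%50 else 12,a*k),(0,0,255),1)
    return c
cv2.imwrite("pics/c1.png",np.hstack([crop(t,180,220,100,112,4),crop(t,390,225,100+20,112,4)])[:,:800])
cv2.imwrite("pics/c2.png",np.hstack([crop(s,238,292,104,104,4),np.vstack([crop(s,364,164,80,104,4)])]))
```

```text
(no output)
```

View pics/c1.png

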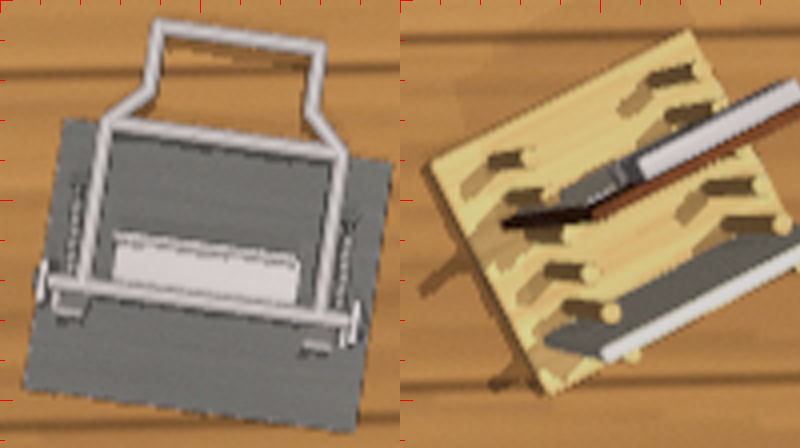

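View pics/c2.png

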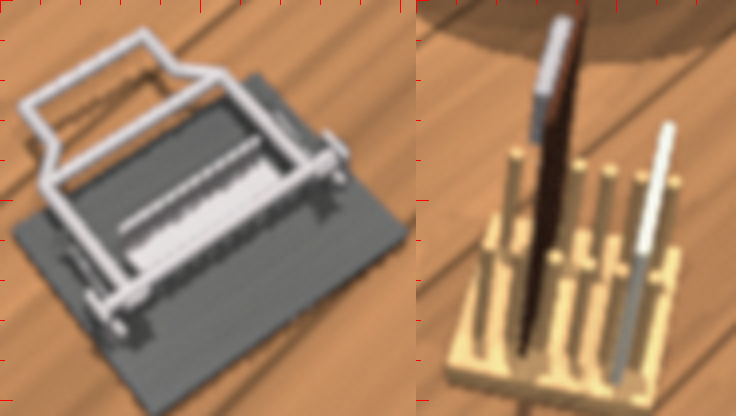

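```bash
cat > h.py <<'E'
import cv2,numpy as np
from scipy.optimize import least_squares
from scipy.spatial.transform import Rotation as Ro
from workcell import readout,optics
def load(n): return dict(np.load(f"pics/{n}.npz"))
def proj(d,P):
    K=np.array([[d["fx"],0,d["cx"]],[0,d["fy"],d["cy"]],[0,0,1]],float)
    return cv2.projectPoints(np.asarray(P,float).reshape(-1,1,3),np.array(d["rvec"],float),np.array(d["tvec"],float),K,None)[0].reshape(-1,2)
def body(p,P): # p=x,y,z,yaw
    return Ro.from_euler('z',p[3]).apply(P)+p[:3]
def fit(obs,p0): # obs: list (cam, P3, px); z=0
    f=lambda q:np.concatenate([(proj(d,body([q[0],q[1],0,q[2]],np.array(P)/1000.))-np.array(px)).ravel() for d,P,px in obs])
    r=least_squares(f,p0,loss='soft_l1');return r.x,f(r.x).reshape(-1,2)
def tool(pos,tx,tz): # TCP target: world pos, approximate tool x, tool z dirs -> needed creep shift, turn
    tz=np.array(tz,float)/np.linalg.norm(tz);tx=np.array(tx,float);tx-=tz*(tx@tz);tx/=np.linalg.norm(tx)
    T=np.c_[tx,np.cross(tz,tx),tz]
    s=readout.state();R=Ro.from_rotvec(s["tool_rot"])
    sh=R.inv().apply(np.array(pos)-s["tcp_pos"])/.04
    w=(R.inv()*Ro.from_matrix(T)).as_rotvec()
    print("shift",sh.round(3),"turn",w.round(3),"| tcp",s["tcp_pos"].round(4),"F",s["ft_force"].round(1),"grip",s["grip_width"].round(4),s["finger_force"],"t",s["time"])
E
python3 - <<'E'
from h import *
t=load("top0");s=load("side0")
g=lambda ox,oy,l:[(ox+x/4-.375,oy+y/4-.375) for x,y in l]
SP=[(35,82.5,10),(35,-82.5,10),(-100,82.5,10),(-100,-82.5,10),(85,40,26),(85,-40,26)]
p,r=fit([(t,SP,g(180,220,[(66,119),(392,162),(22,389),(356,432),(158,26),(323,47)])),
 (s,SP,g(238,292,[(12,232),(258,73),(155,415),(410,235),(25,108),(145,34)]))],[.5,.25,-.13])
print("stand",p,r.round(1).tolist())
q,r=fit([(t,[(65,75,18),(65,-75,18),(-65,75,18)],g(390,225,[(30,162),(290,30),(150,392)])),
 (s,[(65,75,18),(-65,75,18)],g(364,164,[(34,362),(239,392)]))],[.5,-.15,.47])
print("rack",q,r.round(1).tolist())
np.savez("poses.npz",stand=p,rack=q)
# clipboard prediction
top,sd=t["img"].copy(),s["img"].copy()
C=np.array([[x,y,z] for z in(0,190) for x in(-3,3) for y in(-65,65)])+[20,0,18]
for d in(t,s): print(proj(d,body([q[0],q[1],0,q[2]],C/1000)).round(1).tolist())
E
```

```text
stand [ 0.53985658  0.23079342 -0.15317569] [[-0.8, -0.1], [0.1, 0.2], [-0.2, 0.3], [-0.4, 0.6], [-0.1, 0.4], [-0.9, 0.6], [-0.4, -1.6], [-0.0, -1.4], [-0.0, -0.3], [0.4, -1.6], [0.0, -0.5], [-0.0, -0.2]]
rack [ 0.52178202 -0.1888016   0.45611837] [[-0.3, 0.2], [0.4, -1.1], [0.5, 1.3], [-0.7, -0.6], [-0.1, 2.5]]
[[469.6, 254.6], [412.6, 284.5], [468.1, 251.9], [411.2, 281.8], [505.7, 248.9], [436.7, 285.2], [504.0, 245.6], [435.0, 281.9]]
[[399.4, 221.1], [390.9, 254.6], [397.2, 220.7], [388.6, 254.1], [408.6, 163.0], [399.9, 195.8], [406.1, 162.6], [397.2, 195.4]]
```

```bash
cat >> h.py <<'E'
P=np.load("poses.npz") if __import__("os").path.exists("poses.npz") else None
def st(v): return body([*P["stand"][:2],0,P["stand"][2]],np.array(v)/1000.)
def sdir(v): return Ro.from_euler('z',P["stand"][2]).apply(v)
def rk(v): return body([*P["rack"][:2],0,P["rack"][2]],np.array(v)/1000.)
def rdir(v): return Ro.from_euler('z',P["rack"][2]).apply(v)
E
python3 - <<'E'
from h import *
print(st([85,0,26]))
tool([*st([85,0,0])[:2],.30],sdir([0,1,0]),[0,0,-1])
E
```

```text
[0.62386136 0.21782434 0.026     ]Traceback (most recent call last):
  File "<stdin>", line 3, in <module>
  File "h.py", line 20, in tool
    print("shift",sh.round(3),"turn",w.round(3),"| tcp",s["tcp_pos"].round(4),"F",s["ft_force"].round(1),"grip",s["grip_width"].round(4),s["finger_force"],"t",s["time"])
                                                                                                                ^^^^^^^^^^^^^^^^^^^^^
AttributeError: 'float' object has no attribute 'round'
```

```bash
sed -i 's/s\["grip_width"\].round(4)/round(float(s["grip_width"]),4)/' h.py
python3 - <<'E'
from h import *
tool([*st([85,0,0])[:2],.30],sdir([0,1,0]),[0,0,-1])
E
```

```text
shift [ 16.511 -15.076  -1.936] turn [-1.000e-03 -1.000e-03 -1.049e+00] | tcp [ 0.2252 -0.5827  0.2218] F [-0.1 -0.8 -0.6] grip 0.0873 0.0 t 0.1
```

```bash
python3 -m creep '[[0.3,-0.3,-0.9,0,0,0,0],[0.9,-0.8,-1.6,0,0,-0.05,0],[1.6,-1.5,-1.9,0,0,-0.1,0],[2.3,-2.1,-2,0,0,-0.15,0],[3,-2.7,-2,0,0,-0.2,0],[3.7,-3.4,-2,0,0,-0.25,0],[4.4,-4,-2,0,0,-0.3,0],[5.1,-4.7,-2,0,0,-0.36,0],[5.8,-5.3,-2,0,0,-0.42,0],[6.5,-6,-2,0,0,-0.48,0]]' 15
python3 - <<'E'
from h import *
tool([*st([85,0,0])[:2],.30],sdir([0,1,0]),[0,0,-1])
E
```

```text
time: 0.93
tcp_pos: [0.3816, -0.2639, 0.3023]
tool_rot: [2.861, 1.297, -0.001]
ft_force: [0.6, 0.1, 0.3]
grip_width: 0.0443
finger_force: 0.0
shift [13.048 -3.381  0.053] turn [-0.     0.    -0.566] | tcp [ 0.3816 -0.2639  0.3023] F [0.6 0.1 0.3] grip 0.0443 0.0 t 0.9333
```

```bash
python3 -m creep '[[0.9,-0.2,0,0,0,-0.06,0],[1.8,-0.45,0,0,0,-0.12,0],[2.7,-0.7,0,0,0,-0.18,0],[3.6,-0.9,0,0,0,-0.24,0],[4.5,-1.15,0,0,0,-0.3,0],[5.4,-1.4,0,0,0,-0.36,0],[6.3,-1.6,0,0,0,-0.42,0],[7.2,-1.85,0,0,0,-0.48,0],[8.1,-2.1,0,0,0,-0.54,0],[9,-2.3,0,0,0,-0.56,0]]'
python3 - <<'E'
from h import *
tool([*st([85,0,0])[:2],.20],sdir([0,1,0]),[0,0,-1])
E
```

```text
time: 1.77
tcp_pos: [0.5505, 0.0674, 0.3025]
tool_rot: [2.39, 2.038, -0.0]
ft_force: [0.5, -0.7, 0.3]
grip_width: 0.0436
finger_force: 0.0
shift [4.004 1.218 2.561] turn [ 0.     0.    -0.005] | tcp [0.5505 0.0674 0.3025] F [ 0.5 -0.7  0.3] grip 0.0436 0.0 t 1.7667
```

```bash
python3 -m creep '[[0.6,0.2,0.3,0,0,0,-0.4],[1.2,0.4,0.7,0,0,0,-0.4],[1.8,0.6,1.1,0,0,0,-0.4],[2.4,0.75,1.5,0,0,0,-0.4],[3,0.9,1.9,0,0,-0.005,-0.4],[3.5,1.1,2.2,0,0,-0.005,-0.4],[4,1.22,2.56,0,0,-0.005,-0.4],[4,1.22,2.56,0,0,-0.005,-0.4],[4,1.22,2.56,0,0,-0.005,-0.4],[4,1.22,2.56,0,0,-0.005,-0.4]]'
python3 - <<'E'
from h import *
tool([*st([85,0,0])[:2],.09],sdir([0,1,0]),[0,0,-1])
d=optics.snapshot("wrist");cv2.imwrite("pics/w1.png",d["img"]);np.savez("pics/w1.npz",**d)
print(proj(d,[st([85,40,26]),st([85,-40,26]),st([35,82.5,10]),st([35,-82.5,10])]).round(1).tolist())
E
```

```text
time: 2.6
tcp_pos: [0.6242, 0.2151, 0.2002]
tool_rot: [2.389, 2.04, -0.001]
ft_force: [0.4, -0.3, -0.2]
grip_width: 0.0264
finger_force: 0.0
shift [ 0.068 -0.02   2.756] turn [-0.     0.    -0.004] | tcp [0.6242 0.2151 0.2002] F [ 0.4 -0.3 -0.2] grip 0.0264 0.0 t 2.6
[[313.9, 179.0], [314.3, 256.1], [263.5, 134.4], [270.3, 287.4]]
```

View pics/w1.png

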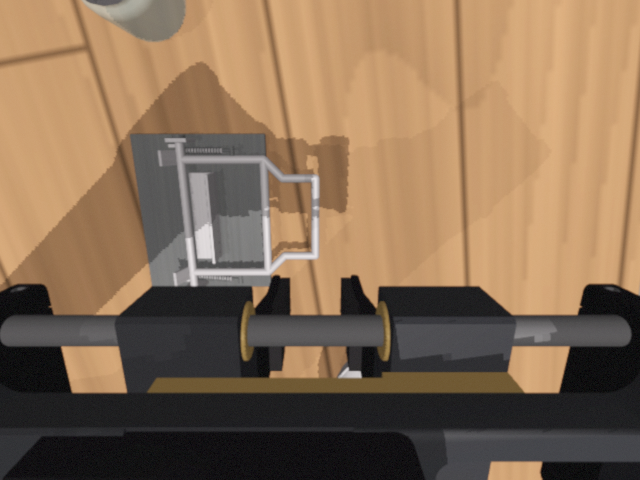

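The wrist view shows the stand with its bow bar from (315,180) to (316,257), within a pixel or two of the predicted (314,179)–(314,256), so the pose is good; going down on the bar.

```bash
python3 -m creep '[[0.03,-0.02,0.6,0,0,0,-0.4],[0.07,-0.02,1.3,0,0,0,-0.4],[0.07,-0.02,2,0,0,0,-0.4],[0.07,-0.02,2.7,0,0,0,-0.4],[0.07,-0.02,3.4,0,0,0,-0.4],[0.07,-0.02,4,0,0,0,-0.4],[0.07,-0.02,4.5,0,0,0,-0.4],[0.07,-0.02,4.78,0,0,0,-0.4],[0.07,-0.02,4.78,0,0,0,-0.4],[0.07,-0.02,4.78,0,0,0,-0.4]]'
python3 -m creep '[[0,0,0,0,0,0,-0.6],[0,0,0,0,0,0,-0.8],[0,0,0,0,0,0,-1],[0,0,0,0,0,0,-1],[0,0,0,0,0,0,-1],[0,0,0,0,0,0,-1],[0,0,0,0,0,0,-1],[0,0,0,0,0,0,-1],[0,0,0,0,0,0,-1],[0,0,0,0,0,0,-1]]' 20
python3 - <<'E'
from h import *
for a in (.001,.3,.6,.9,1.2,1.5,1.7,1.92):
    print(a,end=' ');tool(st([-45+130*np.cos(a),0,26-19+130*np.sin(a)]),sdir([0,1,0]),[0,0,-1])
E
```

```text
time: 3.48
tcp_pos: [0.6243, 0.218, 0.0099]
tool_rot: [2.389, 2.039, 0.001]
ft_force: [0.6, -0.3, 1.2]
grip_width: 0.0258
finger_force: 0.0
time: 4.32
tcp_pos: [0.6245, 0.2186, 0.0098]
tool_rot: [2.388, 2.04, 0.002]
ft_force: [0.5, -0.1, 6.2]
grip_width: 0.0072
finger_force: 20.0
0.001 shift [-0.022 -0.012  0.067] turn [ 0.001 -0.    -0.004] | tcp [0.6245 0.2186 0.0098] F [ 0.5 -0.1  6.2] grip 0.0072 20.000864267349243 t 4.3167
0.3 shift [-0.022 -0.156 -0.89 ] turn [ 0.001 -0.    -0.004] | tcp [0.6245 0.2186 0.0098] F [ 0.5 -0.1  6.2] grip 0.0072 20.000864267349243 t 4.3167
0.6 shift [-0.024 -0.578 -1.766] turn [ 0.001 -0.    -0.004] | tcp [0.6245 0.2186 0.0098] F [ 0.5 -0.1  6.2] grip 0.0072 20.000864267349243 t 4.3167
0.9 shift [-0.026 -1.239 -2.477] turn [ 0.001 -0.    -0.004] | tcp [0.6245 0.2186 0.0098] F [ 0.5 -0.1  6.2] grip 0.0072 20.000864267349243 t 4.3167
1.2 shift [-0.029 -2.08  -2.962] turn [ 0.001 -0.    -0.004] | tcp [0.6245 0.2186 0.0098] F [ 0.5 -0.1  6.2] grip 0.0072 20.000864267349243 t 4.3167
1.5 shift [-0.033 -3.028 -3.176] turn [ 0.001 -0.    -0.004] | tcp [0.6245 0.2186 0.0098] F [ 0.5 -0.1  6.2] grip 0.0072 20.000864267349243 t 4.3167
1.7 shift [-0.035 -3.677 -3.158] turn [ 0.001 -0.    -0.004] | tcp [0.6245 0.2186 0.0098] F [ 0.5 -0.1  6.2] grip 0.0072 20.000864267349243 t 4.3167
1.92 shift [-0.038 -4.37  -2.99 ] turn [ 0.001 -0.    -0.004] | tcp [0.6245 0.2186 0.0098] F [ 0.5 -0.1  6.2] grip 0.0072 20.000864267349243 t 4.3167
```

```bash
python3 -m creep '[[0,-0.01,-0.26,0,0,0,-1],[0,-0.04,-0.52,0,0,0,-1],[0,-0.09,-0.77,0,0,0,-1],[0,-0.17,-1.02,0,0,0,-1],[0,-0.26,-1.27,0,0,0,-1],[0,-0.37,-1.5,0,0,0,-1],[0,-0.5,-1.73,0,0,0,-1],[0,-0.64,-1.94,0,0,0,-1],[0,-0.81,-2.14,0,0,0,-1],[0,-0.99,-2.33,0,0,0,-1]]'
python3 - <<'E'
from h import *
for a in (.8,1.0,1.2,1.5,1.92):
    print(a,end=' ');tool(st([-45+130*np.cos(a),0,26-17+130*np.sin(a)]),sdir([0,1,0]),[0,0,-1])
E
```

```text
time: 5.15
tcp_pos: [0.5871, 0.2245, 0.1041]
tool_rot: [2.388, 2.037, 0.008]
ft_force: [7.7, -1.1, 4.3]
grip_width: 0.0071
finger_force: 20.0
0.8 shift [-0.025 -0.053  0.045] turn [ 0.005 -0.002 -0.005] | tcp [0.5871 0.2245 0.1041] F [ 7.7 -1.1  4.3] grip 0.0071 19.999144077301025 t 5.15
1.0 shift [-0.027 -0.559 -0.361] turn [ 0.005 -0.002 -0.005] | tcp [0.5871 0.2245 0.1041] F [ 7.7 -1.1  4.3] grip 0.0071 19.999144077301025 t 5.15
1.2 shift [-0.029 -1.136 -0.658] turn [ 0.005 -0.002 -0.005] | tcp [0.5871 0.2245 0.1041] F [ 7.7 -1.1  4.3] grip 0.0071 19.999144077301025 t 5.15
1.5 shift [-0.034 -2.082 -0.876] turn [ 0.005 -0.002 -0.005] | tcp [0.5871 0.2245 0.1041] F [ 7.7 -1.1  4.3] grip 0.0071 19.999144077301025 t 5.15
1.92 shift [-0.041 -3.425 -0.695] turn [ 0.005 -0.002 -0.005] | tcp [0.5871 0.2245 0.1041] F [ 7.7 -1.1  4.3] grip 0.0071 19.999144077301025 t 5.15
```

```bash
python3 -m creep '[[0,-0.24,-0.22,0,0,0,-1],[0,-0.51,-0.4,0,0,0,-1],[0,-0.79,-0.57,0,0,0,-1],[0,-1.09,-0.7,0,0,0,-1],[0,-1.4,-0.8,0,0,0,-1],[0,-1.71,-0.87,0,0,0,-1],[0,-2.03,-0.91,0,0,0,-1],[0,-2.36,-0.92,0,0,0,-1],[0,-2.68,-0.89,0,0,0,-1],[0,-3,-0.83,0,0,0,-1]]'
python3 - <<'E'
from h import *
for a in (1.8,1.92):
    print(a,end=' ');tool(st([-45+130*np.cos(a),0,26-17+130*np.sin(a)]),sdir([0,1,0]),[0,0,-1])
E
```

```text
time: 5.98
tcp_pos: [0.4653, 0.2436, 0.1357]
tool_rot: [2.388, 2.04, -0.0]
ft_force: [-1.7, 0.6, -0.1]
grip_width: 0.0066
finger_force: 20.0
1.8 shift [-0.032  0.027  0.002] turn [ 0.     0.    -0.004] | tcp [0.4653 0.2436 0.1357] F [-1.7  0.6 -0.1] grip 0.0066 19.999822676181793 t 5.9833
1.92 shift [-0.033 -0.347  0.113] turn [ 0.     0.    -0.004] | tcp [0.4653 0.2436 0.1357] F [-1.7  0.6 -0.1] grip 0.0066 19.999822676181793 t 5.9833
```

```bash
python3 -m creep '[[0,-0.16,0.05,0,0,0,-1],[0,-0.33,0.1,0,0,0,-1],[0,-0.33,0.1,0,0,0,-1],[0,-0.33,0.1,0,0,0,-0.4],[0,-0.33,0.1,0,0,0,-0.4],[0,-0.33,0.1,0,0,0,-0.4],[0,-0.33,-0.4,0,0,0,-0.4],[0,-0.33,-1.2,0,0,0,-0.4],[0,-0.33,-2,0,0,0,-0.4],[0,-0.33,-2.8,0,0,0,-0.4]]'
python3 - <<'E'
from h import *
d=optics.snapshot("side");s0=load("side0")
# clip pose from side+top pictures, and approach to viewing pose above rack
n=rk([20,0,18]);print("clip lower",n, "clippoint",rk([25,0,190]))
tool([*rk([20,0,0])[:2],.36],rdir([0,1,0]),[0,0,-1])
a=[cv2.resize(d["img"][230:400,200:370],None,fx=2.3,fy=2.3),]
t=cv2.imread("pics/top0.png")[225:325,390:515]
cv2.imwrite("pics/c3.png",np.hstack([a[0],cv2.resize(t[:98],None,fx=391/98,fy=391/98,interpolation=cv2.INTER_CUBIC)[:391,:409]]))
print([proj(d,st([-89,y,148])).round(0).tolist() for y in(40,-40)])
E
```

```text
time: 6.82
tcp_pos: [0.4533, 0.2453, 0.2486]
tool_rot: [-2.389, -2.04, 0.0]
ft_force: [0.4, 0.3, -1.0]
grip_width: 0.0257
finger_force: 0.0
clip lower [ 0.5397374  -0.17999227  0.018     ] clippoint [ 0.54422625 -0.17778993  0.19      ]
shift [-10.2     3.771  -2.648] turn [ 0.007 -0.002 -0.613] | tcp [0.4553 0.2469 0.2549] F [2.  1.3 4.7] grip 0.0257 0.0 t 6.8667
[[[286.0, 341.0]], [[321.0, 318.0]]]
```

View pics/c3.png

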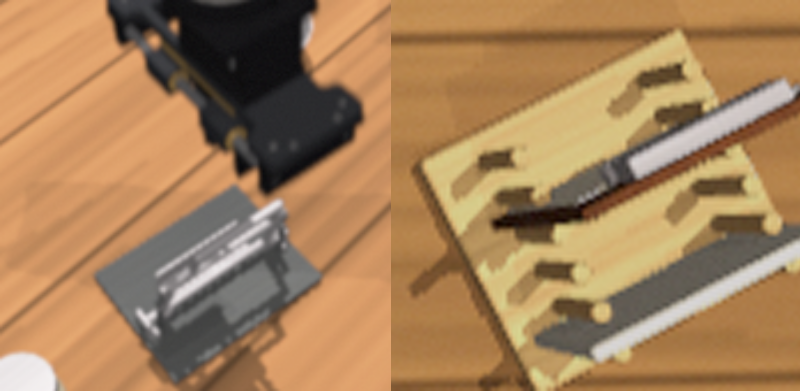

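The left crop shows the wire back standing up and staying open (bar near (270,210), where predicted); the right one shows the clipboard's top with the clip on its far (rack +x) side. On to the clipboard.

```bash
python3 -m creep '[[0,0,-0.8,0,0,0,-0.2],[-0.6,0.2,-1.6,0,0,-0.05,-0.2],[-1.4,0.5,-2.2,0,0,-0.12,-0.2],[-2.3,0.8,-2.6,0,0,-0.2,-0.2],[-3.2,1.2,-2.6,0,0,-0.27,-0.2],[-4.1,1.5,-2.6,0,0,-0.34,-0.2],[-5,1.8,-2.6,0,0,-0.41,-0.2],[-5.9,2.2,-2.6,0,0,-0.48,-0.2],[-6.8,2.5,-2.6,0,0,-0.55,-0.2],[-7.6,2.8,-2.6,0,0,-0.61,-0.2]]'
python3 - <<'E'
from h import *
tool([*rk([20,60,0])[:2],.34],rdir([0,1,0]),[0,0,-1])
E
```

```text
time: 7.7
tcp_pos: [0.5165, -0.0754, 0.3511]
tool_rot: [1.663, 2.665, -0.001]
ft_force: [-0.1, -0.5, 1.2]
grip_width: 0.0348
finger_force: 0.0
shift [-1.103 -0.627  0.277] turn [-0.     0.001 -0.001] | tcp [ 0.5165 -0.0754  0.3511] F [-0.1 -0.5  1.2] grip 0.0348 0.0 t 7.7
```

```bash
python3 -m creep '[[-0.5,-0.1,0.1,0,0,0,-0.2],[-1.1,-0.2,0.2,0,0,0,-0.2],[-1.8,-0.3,0.3,0,0,0,-0.2],[-2.5,-0.45,0.4,0,0,0,-0.2],[-3.1,-0.55,0.45,0,0,0,-0.2],[-3.6,-0.63,0.5,0,0,0,-0.2],[-3.6,-0.63,0.5,0,0,0,-0.2],[-3.6,-0.63,0.5,0,0,0,-0.2],[-3.6,-0.63,0.5,0,0,0,-0.2],[-3.6,-0.63,0.5,0,0,0,-0.2]]'
python3 - <<'E'
from h import *
d=optics.snapshot("wrist");cv2.imwrite("pics/w2.png",d["img"]);np.savez("pics/w2.npz",**d)
C=np.array([[x,y,z] for z in(0,190) for x in(-3,3) for y in(-65,65)]+[[13,-38,190],[13,38,190]])+[20,0,18]
print(proj(d,rk(C)).round(1).tolist())
print(proj(d,rk([(x,y,98) for y in(-45,45) for x in (10,30,50)])).round(1).tolist())
print(proj(d,rk([(65,75,18),(65,-75,18),(-65,75,18),(-65,-75,18)])).round(1).tolist())
E
```

```text
time: 8.53
tcp_pos: [0.5568, -0.2116, 0.3316]
tool_rot: [1.664, 2.665, 0.0]
ft_force: [-0.6, -0.1, 0.9]
grip_width: 0.0351
finger_force: 0.0
[[311.6, 219.6], [311.2, 124.2], [315.8, 219.6], [315.7, 124.2], [309.7, 265.3], [308.7, 110.9], [316.4, 265.2], [316.2, 110.9], [327.7, 236.2], [328.5, 146.2]]
[[305.1, 217.7], [321.8, 217.7], [338.6, 217.6], [304.3, 139.1], [322.1, 139.0], [340.0, 139.0]]
[[347.4, 116.1], [344.8, 226.3], [249.3, 116.3], [255.0, 226.5]]
```

View pics/w2.png

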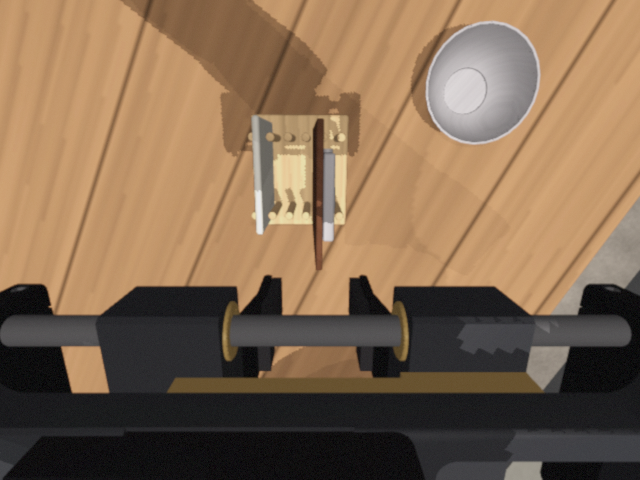

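Run:
```python
from h import *
d=load("w2");im=d["img"].astype(int)
for r in (140,165,200,230,255): print(r,[tuple(im[r,c]) and f"{c}:{im[r,c,0]},{im[r,c,2]}" for c in range(308,342)])
print("col319",[f"{r}:{im[r,319,2]}" for r in list(range(108,128))+list(range(260,276))])
print("col329",[f"{r}:{im[r,329,0]}" for r in list(range(142,156))+list(range(232,246))])
```

```text
140 ['308:82,141', '309:79,134', '310:98,163', '311:111,180', '312:87,150', '313:31,66', '314:18,41', '315:26,47', '316:26,58', '317:34,73', '318:32,79', '319:36,81', '320:38,84', '321:39,83', '322:40,84', '323:66,120', '324:94,156', '325:104,170', '326:108,176', '327:109,178', '328:109,178', '329:110,178', '330:112,181', '331:113,183', '332:111,181', '333:99,164', '334:74,131', '335:66,112', '336:63,109', '337:73,126', '338:110,179', '339:144,216', '340:156,228', '341:158,229']
165 ['308:119,192', '309:118,190', '310:117,192', '311:121,194', '312:96,163', '313:37,76', '314:22,42', '315:18,41', '316:26,61', '317:34,79', '318:39,86', '319:38,88', '320:39,89', '321:40,87', '322:42,83', '323:85,100', '324:121,124', '325:140,143', '326:147,150', '327:148,151', '328:147,151', '329:148,152', '330:150,154', '331:149,153', '332:149,152', '333:142,147', '334:127,141', '335:139,197', '336:157,229', '337:160,232', '338:162,232', '339:160,232', '340:158,232', '341:156,232']
200 ['308:118,191', '309:117,189', '310:116,189', '311:107,178', '312:78,137', '313:30,65', '314:25,48', '315:24,49', '316:
[... 1371 characters left out ...]
['108:132', '109:132', '110:130', '111:131', '112:130', '113:131', '114:132', '115:162', '116:179', '117:179', '118:136', '119:83', '120:72', '121:73', '122:72', '123:72', '124:74', '125:74', '126:74', '127:73', '260:124', '261:121', '262:121', '263:122', '264:122', '265:122', '266:122', '267:121', '268:121', '269:121', '270:147', '271:165', '272:173', '273:180', '274:186', '275:190']
col329 ['142:110', '143:109', '144:109', '145:111', '146:110', '147:110', '148:121', '149:133', '150:137', '151:135', '152:110', '153:118', '154:134', '155:146', '232:211', '233:210', '234:211', '235:210', '236:210', '237:211', '238:210', '239:208', '240:195', '241:150', '242:107', '243:93', '244:89', '245:84']
```

Run:
```python
from h import *
t,s,w=load("top0"),load("side0"),load("w2")
def B(q,Pm): return body([q[0],q[1],.018,q[2]],Ro.from_euler('y',q[3]).apply(np.array(Pm)/1000.))
obs=[(w,[(0,65,190),(0,-65,190),(13,-38,190)],[(319.3,118.5),(318.1,270),(333.3,241)]),
(t,[(0,65,190),(0,65,0),(0,-65,190)],[(437.2,277.6),(415.5,280),(506.5,243.5)]),
(s,[(0,65,0)],[(390,253)])]
f=lambda q:np.concatenate([(proj(d,B(q,Pm))-np.array(px)).ravel() for d,Pm,px in obs])
r=least_squares(f,[.54,-.18,.456,0],x_scale=[.01,.01,.05,.05],loss='soft_l1')
q=r.x;print(q,f(q).reshape(-1,2).round(1).tolist())
np.save("clip.npy",q)
print("clip pt",B(q,[[5,0,172]]))
R=Ro.from_euler('z',q[2])*Ro.from_euler('y',q[3])
tool(B(q,[[5,0,172-19]])[0],R.apply([0,1,0]),R.apply([0,0,-1]))
```

```text
[ 0.54269026 -0.18444624  0.44785744  0.02350439] [[0.3, -0.5], [0.0, 0.8], [-0.2, 1.1], [-0.1, 1.4], [-1.6, 1.4], [-0.2, -0.2], [-0.3, -0.2]]
clip pt [[ 0.55083961 -0.18053117  0.18983498]]
shift [0.766 0.196 4.021] turn [0.024 0.    0.007] | tcp [ 0.5568 -0.2116  0.3317] F [ 0.4  0.3 -0.1] grip 0.0346 0.0 t 8.5833
```

```bash
python3 -m creep '[[0.3,0.1,0.4,0.01,0,0.007,-0.2],[0.77,0.2,0.9,0.024,0,0.007,-0.2],[0.77,0.2,1.5,0.024,0,0.007,-0.2],[0.77,0.2,2.1,0.024,0,0.007,-0.2],[0.77,0.2,2.7,0.024,0,0.007,-0.2],[0.77,0.2,3.2,0.024,0,0.007,-0.2],[0.77,0.2,3.6,0.024,0,0.007,-0.2],[0.77,0.2,3.9,0.024,0,0.007,-0.2],[0.77,0.2,4.02,0.024,0,0.007,-0.2],[0.77,0.2,4.02,0.024,0,0.007,-0.2]]'
python3 -m creep '[[0,0,0,0,0,0,-0.35],[0,0,0,0,0,0,-0.45],[0,0,0,0,0,0,-0.6],[0,0,0,0,0,0,-0.8],[0,0,0,0,0,0,-1],[0,0,0,0,0,0,-1],[0,0,0,0,0,0,-1],[0,0,0,0,0,0,-1],[0,0,0,0,0,0,-1],[0,0,0,0,0,0,-1]]' 30
```

```text
time: 9.42
tcp_pos: [0.55, -0.1812, 0.17]
tool_rot: [-1.667, -2.646, 0.032]
ft_force: [1.2, 0.0, 0.3]
grip_width: 0.0346
finger_force: 0.0
time: 10.25
tcp_pos: [0.5507, -0.1817, 0.1712]
tool_rot: [-1.669, -2.648, 0.032]
ft_force: [0.5, 0.1, 5.7]
grip_width: 0.0159
finger_force: 30.0
```

```bash
python3 -m creep '[[0,0,-0.15,0,0,0,-1],[0,0,-0.4,0,0,0,-1],[0,0,-0.8,0,0,0,-1],[0,0,-1.2,0,0,0,-1],[0,0,-1.6,0,0,0,-1],[0,0,-2,0,0,0,-1],[0,0,-2.4,0,0,0,-1],[0,0,-2.7,0,0,0,-1],[0,0,-3,0,0,0,-1],[0,0,-3.1,0,0,0,-1]]'
python3 - <<'E'
from h import *
R=Ro.from_euler('z',P["stand"][2])*Ro.from_euler('y',-np.radians(20))
T=lambda ox,dn:st([ox,0,21.03])+R.apply([.005,0,.153+dn])
print(T(-35.7,0),T(-35.7,.1))
tool(T(-32,.11),R.apply([0,1,0]),R.apply([0,0,-1]))
tool([.48,.03,.32],Ro.from_euler('z',.1).apply([0,1,0]),[0,0,-1])
E
```

```text
time: 11.08
tcp_pos: [0.5535, -0.1803, 0.2966]
tool_rot: [-1.669, -2.649, 0.031]
ft_force: [-0.5, -0.3, -2.3]
grip_width: 0.0162
finger_force: 30.0
[0.45750164 0.24350779 0.16651307] [0.42370008 0.24872625 0.26048233]
shift [11.072  1.719  0.612] turn [-0.36  -0.096  0.595] | tcp [ 0.5535 -0.1803  0.2966] F [-0.5 -0.3 -2.3] grip 0.0162 30.0006003677845 t 11.0833
shift [ 5.534  0.596 -0.608] turn [-0.022  0.005  0.346] | tcp [ 0.5535 -0.1803  0.2966] F [-0.5 -0.3 -2.3] grip 0.0162 30.0006003677845 t 11.0833
```

```bash
python3 -m creep '[[0.3,0,-0.3,0,0,0.02,-1],[0.9,0.1,-0.7,0,0,0.06,-1],[1.6,0.2,-1.1,0,0,0.1,-1],[2.3,0.25,-1.4,0,0,0.14,-1],[3,0.3,-1.6,0,0,0.18,-1],[3.7,0.4,-1.6,0,0,0.23,-1],[4.3,0.5,-1.6,0,0,0.27,-1],[4.9,0.55,-1.6,0,0,0.31,-1],[5.3,0.6,-1.6,0,0,0.35,-1],[5.5,0.6,-1.6,0,0,0.35,-1]]'
python3 - <<'E'
from h import *
R=Ro.from_euler('z',P["stand"][2])*Ro.from_euler('y',-np.radians(20))
T=lambda ox,dn:st([ox,0,21.03])+R.apply([.005,0,.153+dn])
tool(T(-31,.15),R.apply([0,1,0]),R.apply([0,0,-1]))
E
```

```text
time: 11.92
tcp_pos: [0.4803, 0.0318, 0.3579]
tool_rot: [-2.104, -2.32, 0.035]
ft_force: [0.6, -0.1, -1.8]
grip_width: 0.0159
finger_force: 30.0
shift [ 5.621 -1.152  1.24 ] turn [-0.369 -0.033  0.25 ] | tcp [0.4803 0.0318 0.3579] F [ 0.6 -0.1 -1.8] grip 0.0159 30.001000687479973 t 11.9167
```

```bash
python3 -m creep '[[0.4,-0.3,-0.1,-0.04,0,0.03,-1],[1,-0.6,-0.1,-0.09,-0.01,0.06,-1],[1.7,-0.9,0,-0.14,-0.01,0.1,-1],[2.4,-1.1,0.1,-0.19,-0.02,0.13,-1],[3.1,-1.15,0.3,-0.24,-0.02,0.16,-1],[3.8,-1.15,0.5,-0.29,-0.03,0.2,-1],[4.4,-1.15,0.7,-0.33,-0.03,0.23,-1],[5,-1.15,1,-0.37,-0.03,0.25,-1],[5.4,-1.15,1.15,-0.37,-0.03,0.25,-1],[5.6,-1.15,1.24,-0.37,-0.03,0.25,-1]]'
python3 - <<'E'
from h import *
R=Ro.from_euler('z',P["stand"][2])*Ro.from_euler('y',-np.radians(20))
T=lambda ox,dn:st([ox,0,21.03])+R.apply([.005,0,.153+dn])
tool(T(-31,.15),R.apply([0,1,0]),R.apply([0,0,-1]))
s=readout.state();Rt=Ro.from_rotvec(s["tool_rot"])
# clipboard as held: tool -> clip frame (x=tool y, y=tool x, z=-tool z), clip origin from TCP
A=Rt.as_matrix();Rc=np.c_[A[:,1],A[:,0],-A[:,2]]
o=s["tcp_pos"]-Rc@[.005,0,.153]
C=np.array([[x,y,z] for z in(0,.19) for x in(-.003,.003) for y in(-.065,.065)])@Rc.T+o
row=[]
for n in("side","top"):
    d=optics.snapshot(n);np.savez(f"pics/h_{n}.npz",**d);im=d["img"].copy()
    print(n,proj(d,C).round(0).tolist(),proj(d,[st([-89,40,148]),st([-89,-40,148])]).round(0).tolist())
    c=[(180,200),(190,235)][n=="top"]
    k=im[c[1]:c[1]+200,c[0]:c[0]+133] if n=="side" else im[200:400,160:293]
    row.append(cv2.resize(k,(399,600),interpolation=cv2.INTER_CUBIC))
cv2.imwrite("pics/c4.png",np.hstack(row))
E
```

```text
time: 12.75
tcp_pos: [0.4115, 0.2491, 0.3066]
tool_rot: [2.167, 1.863, 0.331]
ft_force: [0.7, -0.2, -1.6]
grip_width: 0.0156
finger_force: 30.0
shift [ 0.037  0.    -0.023] turn [ 0.002 -0.002  0.003] | tcp [0.4115 0.2491 0.3066] F [ 0.7 -0.2 -1.6] grip 0.0156 29.99771345872432 t 12.75
side [[330.0, 305.0], [274.0, 343.0], [329.0, 303.0], [272.0, 340.0], [359.0, 261.0], [290.0, 304.0], [357.0, 258.0], [287.0, 301.0]] [[286.0, 341.0], [321.0, 318.0]]
top [[255.0, 325.0], [178.0, 316.0], [255.0, 322.0], [178.0, 312.0], [237.0, 385.0], [141.0, 372.0], [237.0, 381.0], [141.0, 368.0]] [[193.0, 319.0], [240.0, 326.0]]
```

View pics/c4.png

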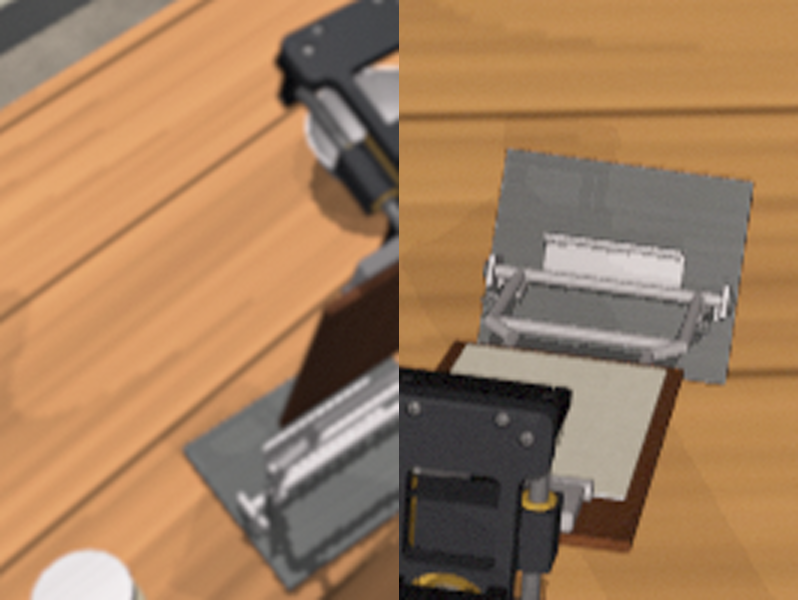

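The held board sits within about 2 px of its prediction in both views (lower corners at (180,314), (255,323) top view; (274,342) side view), paper and clip to the front, wire back standing open. Lowering along the lean.

```bash
python3 -m creep '[[0.03,0,0.2,0,0,0,-1],[0.03,0,0.5,0,0,0,-1],[0.03,0,0.9,0,0,0,-1],[0.03,0,1.3,0,0,0,-1],[0.03,0,1.7,0,0,0,-1],[0.03,0,2.1,0,0,0,-1],[0.03,0,2.4,0,0,0,-1],[0.03,0,2.7,0,0,0,-1],[0.03,0,2.9,0,0,0,-1],[0.03,0,3,0,0,0,-1]]'
python3 - <<'E'
from h import *
R=Ro.from_euler('z',P["stand"][2])*Ro.from_euler('y',-np.radians(20))
T=lambda ox,dn:st([ox,0,21.03])+R.apply([.005,0,.153+dn])
tool(T(-31,0),R.apply([0,1,0]),R.apply([0,0,-1]))
E
```

```text
time: 13.68
tcp_pos: [0.4542, 0.2406, 0.1934]
tool_rot: [2.174, 1.858, 0.33]
ft_force: [0.1, -0.7, -2.0]
grip_width: 0.0162
finger_force: 30.0
shift [ 0.083 -0.052  0.696] turn [-0.001 -0.001 -0.003] | tcp [0.4542 0.2406 0.1934] F [ 0.1 -0.7 -2. ] grip 0.0162 29.997656880877912 t 13.6833
```

```bash
python3 -m creep '[[0.04,-0.03,0.1,0,0,0,-1],[0.06,-0.05,0.2,0,0,0,-1],[0.08,-0.05,0.3,0,0,0,-1],[0.08,-0.05,0.4,0,0,0,-1],[0.08,-0.05,0.47,0,0,0,-1],[0.08,-0.05,0.54,0,0,0,-1],[0.08,-0.05,0.6,0,0,0,-1],[0.08,-0.05,0.62,0,0,0,-1],[0.08,-0.05,0.62,0,0,0,-1],[0.08,-0.05,0.62,0,0,0,-1]]'
python3 - <<'E'
from h import *
R=Ro.from_euler('z',P["stand"][2])*Ro.from_euler('y',-np.radians(20))
T=lambda ox,dn:st([ox,0,21.03])+R.apply([.005,0,.153+dn])
tool(T(-31,0),R.apply([0,1,0]),R.apply([0,0,-1]))
E
```

```text
time: 14.52
tcp_pos: [0.4607, 0.2448, 0.1708]
tool_rot: [2.171, 1.86, 0.332]
ft_force: [0.4, -1.2, -2.7]
grip_width: 0.0154
finger_force: 30.0
shift [-0.043  0.003  0.116] turn [ 0.001 -0.002 -0.002] | tcp [0.4607 0.2448 0.1708] F [ 0.4 -1.2 -2.7] grip 0.0154 29.99807628337294 t 14.5167
```

Still free by about 4 mm; down slowly until the ledge takes it.

```bash
python3 -m creep '[[-0.02,0,0.02,0,0,0,-1],[-0.03,0,0.04,0,0,0,-1],[-0.03,0,0.06,0,0,0,-1],[-0.03,0,0.08,0,0,0,-1],[-0.03,0,0.1,0,0,0,-1],[-0.03,0,0.11,0,0,0,-1],[-0.03,0,0.12,0,0,0,-1],[-0.03,0,0.13,0,0,0,-1],[-0.03,0,0.13,0,0,0,-1],[-0.03,0,0.13,0,0,0,-1]]'
python3 - <<'E'
from h import *
R=Ro.from_euler('z',P["stand"][2])*Ro.from_euler('y',-np.radians(20))
T=lambda ox,dn:st([ox,0,21.03])+R.apply([.005,0,.153+dn])
tool(T(-35.7,0),R.apply([0,1,0]),R.apply([0,0,-1]))
E
```

```text
time: 15.35
tcp_pos: [0.4626, 0.2438, 0.1667]
tool_rot: [2.171, 1.86, 0.333]
ft_force: [-4.1, -1.7, 8.2]
grip_width: 0.0161
finger_force: 30.0
shift [-0.028 -0.119 -0.038] turn [ 0.002 -0.003 -0.001] | tcp [0.4626 0.2438 0.1667] F [-4.1 -1.7  8.2] grip 0.0161 30.016075243474916 t 15.35
```

```bash
python3 -m creep '[[0,-0.03,-0.01,0,0,0,-1],[0,-0.06,-0.02,0,0,0,-1],[0,-0.09,-0.04,0,0,0,-1],[0,-0.12,-0.05,0,0,0,-1],[0,-0.14,-0.05,0,0,0,-1],[0,-0.14,-0.05,0,0,0,-1],[0,-0.14,-0.05,0,0,0,-1],[0,-0.14,-0.05,0,0,0,-1],[0,-0.14,-0.05,0,0,0,-1],[0,-0.14,-0.05,0,0,0,-1]]'
python3 - <<'E'
from h import *
R=Ro.from_euler('z',P["stand"][2])*Ro.from_euler('y',-np.radians(20))
T=lambda ox,dn:st([ox,0,21.03])+R.apply([.005,0,.153+dn])
tool(T(-35.7,0),R.apply([0,1,0]),R.apply([0,0,-1]))
s=readout.state();A=Ro.from_rotvec(s["tool_rot"]).as_matrix();Rc=np.c_[A[:,1],A[:,0],-A[:,2]]
o=s["tcp_pos"]-Rc@[.005,0,.153]
C=np.array([[x,y,z] for z in(0,.19) for x in(-.003,.003) for y in(-.065,.065)])@Rc.T+o
row=[]
for n in("side","top"):
    d=optics.snapshot(n);im=d["img"]
    print(n,proj(d,C).round(0).tolist())
    print(proj(d,[st(v) for v in [(-20,45,38),(-20,-45,38),(-89,40,148),(-89,-40,148)]]).round(0).tolist())
    k=im[220:400,220:353] if n=="side" else im[220:400,160:293]
    row.append(cv2.resize(k,(399,540),interpolation=cv2.INTER_CUBIC))
cv2.imwrite("pics/c5.png",np.hstack(row))
E
```

```text
time: 16.18
tcp_pos: [0.4577, 0.244, 0.1665]
tool_rot: [2.171, 1.858, 0.335]
ft_force: [6.6, 0.1, -1.5]
grip_width: 0.0161
finger_force: 30.0
shift [-0.013 -0.003 -0.   ] turn [ 0.003 -0.003 -0.003] | tcp [0.4577 0.244  0.1665] F [ 6.6  0.1 -1.5] grip 0.0161 30.042606061397237 t 16.1833
side [[315.0, 331.0], [265.0, 365.0], [314.0, 329.0], [264.0, 363.0], [337.0, 299.0], [277.0, 338.0], [335.0, 297.0], [275.0, 335.0]]
[[268.0, 349.0], [303.0, 326.0], [286.0, 341.0], [321.0, 318.0]]
top [[263.0, 296.0], [197.0, 287.0], [263.0, 293.0], [197.0, 284.0], [250.0, 339.0], [170.0, 328.0], [250.0, 336.0], [170.0, 325.0]]
[[208.0, 279.0], [254.0, 285.0], [193.0, 319.0], [240.0, 326.0]]
```

View pics/c5.png

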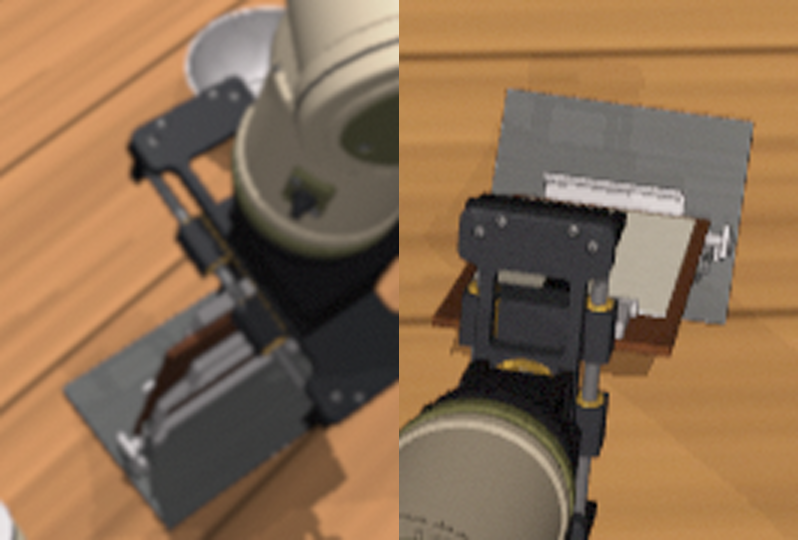

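The board sits behind the lip, right lower corner at (263,294) top view as predicted, leaning on the wire (6.6 N). Releasing.

```bash
python3 -m creep '[[0,0.05,0,0,0,0,-0.6],[0,0.08,0,0,0,0,-0.45],[0,0.08,0,0,0,0,-0.3],[0,0.08,0,0,0,0,-0.2],[0,0.08,0,0,0,0,-0.2],[0,0.08,0,0,0,0,-0.2],[0,0.08,0,0,0,0,-0.2],[0,0.08,0,0,0,0,-0.2],[0,0.08,0,0,0,0,-0.2],[0,0.08,0,0,0,0,-0.2]]'
python3 -m creep '[[0,0,-0.1,0,0,0,-0.2],[0,0,-0.3,0,0,0,-0.2],[0,0,-0.6,0,0,0,-0.2],[0,0,-1,0,0,0,-0.2],[0,0,-1.4,0,0,0,-0.2],[0,0,-1.8,0,0,0,-0.2],[0,0,-2.2,0,0,0,-0.2],[0,0,-2.6,0,0,0,-0.2],[0,0,-2.8,0,0,0,-0.2],[0,0,-2.8,0,0,0,-0.2]]'
```

```text
time: 17.12
tcp_pos: [0.4594, 0.2436, 0.1669]
tool_rot: [2.171, 1.859, 0.332]
ft_force: [-0.3, -0.3, -0.7]
grip_width: 0.0345
finger_force: 0.0
time: 17.95
tcp_pos: [0.4216, 0.25, 0.2736]
tool_rot: [2.169, 1.859, 0.335]
ft_force: [-0.5, -0.5, -1.0]
grip_width: 0.035
finger_force: 0.0
```

```bash
python3 -m creep '[[0,0,-0.4,0,0,0,-0.2],[-0.4,0,-0.7,0.03,0,0,-0.2],[-1,0,-0.8,0.08,0,0,-0.2],[-1.7,0.2,-0.8,0.13,0,0,-0.2],[-2.4,0.4,-0.8,0.2,0,0,-0.2],[-3.1,0.6,-0.8,0.26,0,0,-0.2],[-3.8,0.8,-0.8,0.32,0,0,-0.2],[-4.5,1,-0.8,0.35,0,0,-0.2],[-5,1,-0.8,0.35,0,0,-0.2],[-5.2,1,-0.8,0.35,0,0,-0.2]]'
python3 - <<'E'
from h import *
R=Ro.from_euler('z',P["stand"][2])*Ro.from_euler('y',-np.radians(20))
C=st([-35.7,0,21.03])+R.apply(np.array([[x,y,z] for z in(0,.19) for x in(-.003,.003) for y in(-.065,.065)]))
row=[]
for n in("side","top"):
    d=optics.snapshot(n);im=d["img"]
    print(n,proj(d,C).round(0).tolist())
    k=im[220:400,220:353] if n=="side" else im[220:400,160:293]
    row.append(cv2.resize(k,(399,540),interpolation=cv2.INTER_CUBIC))
cv2.imwrite("pics/c6.png",np.hstack(row))
E
```

```text
time: 18.78
tcp_pos: [0.4159, 0.036, 0.3136]
tool_rot: [-2.387, -2.036, -0.0]
ft_force: [-0.6, 0.2, -0.8]
grip_width: 0.0346
finger_force: 0.0
side [[316.0, 331.0], [266.0, 365.0], [314.0, 329.0], [264.0, 363.0], [337.0, 299.0], [277.0, 338.0], [335.0, 296.0], [275.0, 335.0]]
top [[263.0, 296.0], [198.0, 287.0], [264.0, 293.0], [198.0, 284.0], [250.0, 339.0], [170.0, 329.0], [251.0, 336.0], [171.0, 325.0]]
```

View pics/c6.png

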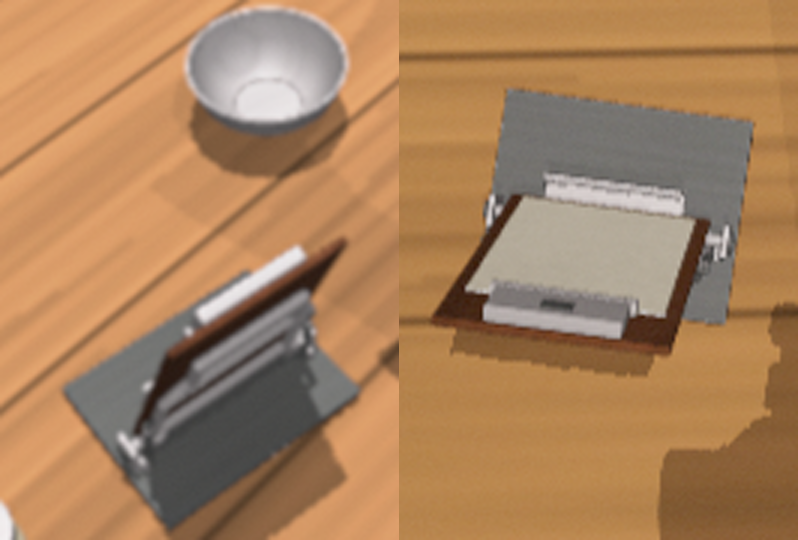

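The clipboard stands on the open stand, leaning on the wire, centred behind the lip, with the clip at the top and front. The top-view corners at (171,327) and (264,293) match the target, and the robot is clear.

```bash
python3 -c "
from workcell import ticket
print(ticket.job_done())"
```

```text
the job is handed in; nothing more can be done
None
```

I opened the stand against its rear stop and stood the clipboard in the ledge, centred, leaning on the wire back with the clip at the top front. I handed the job in at about 19 s with the arm clear; the hand-in returned no verdict.

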